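# Close up the bread, serve one roll with the tongs

## Task

The rolls for later are packed in the square container: first shut its hinged lid fully so that they stay fresh. Then grip the steel tongs, close them on the roll left out on the board, without touching that roll with the gripper itself, and lift it at least 10 cm above the board; finish while still holding it there, still, in the tongs, ready to serve. Leave the other things on the counter where they are.

Things in the scene. Friction and masses are not known exactly. Their poses are not given: they have to be found in the camera images.
- container: Square open container packed with rolls, 160 x 160 mm, walls up to 75 mm, fixed. Origin: centre of its underside; z up. Its lid is hinged along the +x rim, 80 mm from the origin, and opens upward with the free edge on the -x side.
- lid_hinge (a point): Point on the lid's top face, at the middle of its hinged edge (80 mm along the container's +x from its centre). The lid is a flat plate 164 x 164 mm, 8 mm thick, reaching 163 mm from the hinge, with a small clip tab at the middle of each of its other three edges; shut, its top face is level 83.5 mm above the counter.
- lid (a joint): Lid angle in rad: 0 shut, grows as it opens, up to 1.2. Starts half open (0.45 to 0.9). The hinge is stiff and stays where it is left; about 3 N pressed down on the top face 65 mm from the hinge closes it, and it stays shut without any catch.
- board: Wooden serving board, 170 x 170 mm, 15 mm thick, fixed. Origin: centre of its underside.
- roll_center (a point): Centre of the roll, half-way up. Round rigid bread roll, 52 mm across (straight-sided from 13 to 23 mm up), 40 mm tall, about 45 g, standing loose on the board.
- roll: The same roll; origin at the centre of its underside.
- tongs_grip (a point): Where to grip the tongs: midway between their two arms, half-way up (13 mm above their lower edges), 98 mm ahead of the arms' hinges, near the centre of mass. Axes: x along the tongs towards the tips, y across, z up. Over the arms' outsides (black grip scales, 50 mm long, flat) the tongs measure 64 mm here at rest and about 41 mm when closed on the roll; the arms are 26 mm tall.
- tongs: Steel spring tongs, both arms included, about 110 g, loose, lying on edge on the counter so that the arms open and close level; the back end is 115 mm behind tongs_grip. Origin 13 mm below tongs_grip, same axes. Springs hold the arms apart: pinched at tongs_grip they start to close at about 6 N a side and need about 9 N on the roll, so a pinch of a few mm carries them with open jaws.
- tongs_mouth (a point): The middle of the tongs' mouth, 93 mm ahead of tongs_grip, 14 mm above the lower edges: where the roll's centre belongs in plan. Each tip is a shallow hollow scoop 28 mm tall and 48 mm long; at rest the mouth is about 79 mm wide between the scoops' lips and deeper in their middle, and closing draws the roll to its middle.
- jaw_left: The tongs' left arm (+y side), a strip 4 mm thick; origin on its hinge, 98 mm behind tongs_grip and 14 mm off the centre line, lower edge. At rest it spreads 0.15 rad outward towards the tip. Both arms always move alike.
- jaw_right: The tongs' right arm (-y side), a mirror image of the left; origin on its hinge, 98 mm behind tongs_grip and 14 mm off the centre line, lower edge.
- bottle: Bystander, to be left alone: silver aluminium bottle, 64 mm across, 200 mm tall. Origin: centre of its underside.
- jar: Bystander, to be left alone: glass jar with a bamboo cap, 80 mm across, 124 mm tall. Origin: centre of its underside.
- dispenser: Bystander, to be left alone: push dispenser of straws, about 130 x 85 mm, 162 mm tall. Origin: centre of its underside.
- spoon: Bystander, to be left alone: green silicone spoon, about 240 mm long, lying flat beyond the board. Origin: centre of its underside.
Not all that is in view belongs to the job. Of the things shaped like the tongs, the steel one is meant.

How it is judged:
By the outcome, as a careful person would: the job done as asked, in the order asked, and still so for the second after the job is handed in, while the arm keeps its last pose, push and grip.
It also fails if it takes over 56 s, if anything falls off the work surface, if the arm or the gripper's body presses on something with over 40 N, if the wrist force passes 120 N, or if a joint passes its speed limit or range.

## Robot

A 6-joint arm with a two-finger parallel gripper is mounted at the origin on the work surface. World frame = base frame: x ahead of the robot, y to its left, z up, the work surface at z = 0. Lengths are in m, angles in degrees, forces in N, time in s.
With the tool pointing down it reaches from about 0.4 to 0.825 m from the base axis. Payload 7 kg.
Tool frame: the origin (TCP) lies on the centre line of the jaws, within the pads' length; the fingertips stand 17 mm ahead of it and the grasp point (between the pads) lies 2 mm behind it; y points along the fingers, z is the direction in which the jaws open and shut, and the axes are right-handed (so a half turn about y gives the same grasp; the last joint's range is limited). The gripper opens to 88 mm and grips with 3 to 60 N. Pads are 19 mm wide; open, the fingers measure 130 mm over their backs; the gripper's body (78 mm by 193 mm) begins 47 mm behind the grasp point.
Start: joints at [79.876, 20.546, 0.682, 0, -70.136, -16.507], TCP at [0.303, 0.603, 0.244] pointing down, gripper open.
Joint ranges: [-176.03, 176.03], [-82.01, 121.73], [-58.28, 71.71], [-173.87, 95.51], [-174.79, -0.11], [-173.66, 173.66]. Speed limits (degrees/s): [136.94, 136.94, 172.46, 180, 180, 180].

## Interface

Orientations are given as [roll, pitch, yaw] about the fixed x, y, z axes, in that order (R = Rz(yaw) Ry(pitch) Rx(roll)).
In Python, from plant import r, capture, camera_info gives the robot as it stands. The module is installed in compiled form; this text tells all that it offers.
- The arm moves only by the tool apply_moves, never from a script. Its argument "deltas" is a list of rows, each an object of numbers: "tx", "ty", "tz": the shift along the tool's x, y, z in m; "turn": the turn about the tool's y in rad; "gripper": the finger opening in m, from 0 to 0.0876. A call has 1 to 5 rows; each row is the pose to reach, as a shift and turn from the pose commanded when the call began, along the tool's axes at that moment; what a row does not reach only later rows make up. A row lasts 1/10 s, in which the tool goes at most 50 mm and 8.59 degrees, less where a joint would pass 70% of its speed; a pose out of reach is approached as far as the arm can. A call with a gripper value outside its range is refused whole. The fingers move at their own pace and stop on an object; "newtons" is the grip in N (left out, the last holds). Time passes only in rows, so rows that repeat a pose let the fingers close. It gives the time, the measured TCP pose, the force and the opening at its end, in the units of the state.
- r.get_state(): the state, without advancing time (a new reading comes with each control period).
- capture(name): name is "side" or "top" or "wrist"; returns (picture, depth): 400x640x3 uint8, red, green, blue; 400x640 float32, m along the optical axis (not along the pixel's ray), 0 where there is no reading.
- camera_info(name): a dict with "K" (3x3 intrinsics, pixels), "eye" and "orientation" of the camera in the world; the wrist camera has in their place "tool_from_camera" (4x4, takes a point from camera to tool coordinates, whose origin is the TCP and whose axes are the tool frame's). Camera axes: x right, y up, looking along -z (the intrinsics and any distortion apply to the point x, -y, -z); pixel columns grow to the right and rows downward; lengths in m; the calibration is good to about 2 mm. A picture is of the moment at which its call begins: read the wrist's pose just before it. camera_info takes no time and is no camera call.
- r.close_job(): hands the job in, once; it reports no verdict.
The state is a dict: "time_s": time; "joints": joint angles; "qd": joint speeds; "joint_torque": joint torques, N m; "tcp_pos": TCP position; "eef_rot": TCP orientation; "contact_force": force on the tool from outside, world axes, zero at the start; "moment": the same for the moment, N m; "gripper_width": finger opening in m.
Only numpy, scipy, OpenCV 4.12 (cv2) and the standard library are available. Lean on these libraries where they do the work, as an engineer would, in place of code of your own. Each camera call takes 0.05 s, during which the arm holds its last target.

## Working session

There is one attempt and no reset: what is moved stays moved. The work goes in short steps, Python scripts to look and compute and a tool call to move; the robot and the scene stay as the last step left them, time stands still between calls to the robot, and variables do not carry over. Pictures are saved under pics/ and viewed, and the job is handed in when it is done.

Besides the shell and the picture viewer there is one more tool, called after ">>>" as a command line: name --argument value ..., lists and objects as JSON in quotes. apply_moves: Moves the arm, as the interface text tells. Its arguments: {"type":"object","properties":{"deltas":{"type":"array","items":{"type":"object","properties":{"tx":{"type":"number"},"ty":{"type":"number"},"tz":{"type":"number"},"turn":{"type":"number"},"gripper":{"type":"number"}}}},"newtons":{"type":"number"}},"required":["deltas"]}

```bash
mkdir -p pics
cat > h.py <<'E'
import numpy as np, cv2
from plant import r, capture, camera_info
from scipy.spatial.transform import Rotation as Ro
np.set_printoptions(precision=4,suppress=True)
E
python3 - <<'E'
from h import *
print(r.get_state())
for n in ["side","top","wrist"]:
    print(n,camera_info(n))
    p,d=capture(n); np.savez(f"pics/{n}0.npz",p=p,d=d)
    cv2.imwrite(f"pics/{n}0.png",p[:,:,::-1])
E
```

```text
{'time_s': 0.0, 'joints': array([ 79.8752,  20.5898,   0.6319,  -0.0187, -70.1363, -16.5073]), 'qd': array([-0.0389,  0.0614,  0.0351, -0.007 ,  0.0183,  0.037 ]), 'joint_torque': array([ -0.0014, -58.2716,  29.3075,   6.9977,   0.0071,  -0.0002]), 'tcp_pos': array([0.3024, 0.6029, 0.2426]), 'eef_rot': array([-89.9048,   0.0099, 153.3615]), 'contact_force': array([-0.1324, -0.2131, -0.2715]), 'moment': array([-0.0092,  0.0323,  0.016 ]), 'gripper_width': 0.08760944719522927}
side {'K': array([[382.1596,   0.    , 323.4247],
       [  0.    , 382.1596, 193.7387],
       [  0.    ,   0.    ,   1.    ]]), 'eye': array([ 0.2231, -0.7352,  0.8843]), 'orientation': array([ 43.3913,  -0.8893, -21.5951])}
top {'K': array([[515.5185,   0.    , 325.3708],
       [  0.    , 515.5185, 199.8842],
       [  0.    ,   0.    ,   1.    ]]), 'eye': array([0.382 , 0.0043, 1.5984]), 'orientation': array([  4.9264,  -0.9887, -89.3612])}
wrist {'K': array([[280.4177,   0.    , 318.3042],
       [  0.    , 280.4177, 197.0003],
       [  0.    ,   0.    ,   1.    ]]), 'tool_from_camera': array([[ 0.0006, -0.9567, -0.2911, -0.0793],
       [-0.0004,  0.2911, -0.9567, -0.1413],
       [ 1.    ,  0.0007, -0.0002, -0.0001],
       [ 0.    ,  0.    ,  0.    ,  1.    ]])}
```

View pics/top0.png

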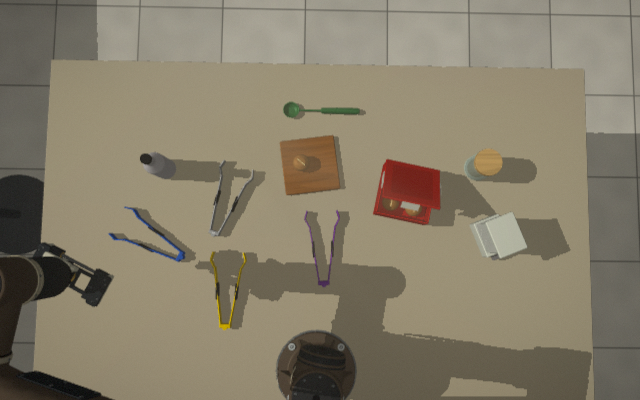

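View pics/side0.png

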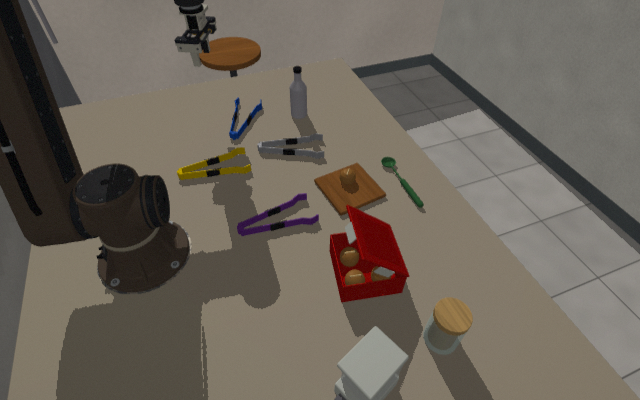

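View pics/wrist0.png

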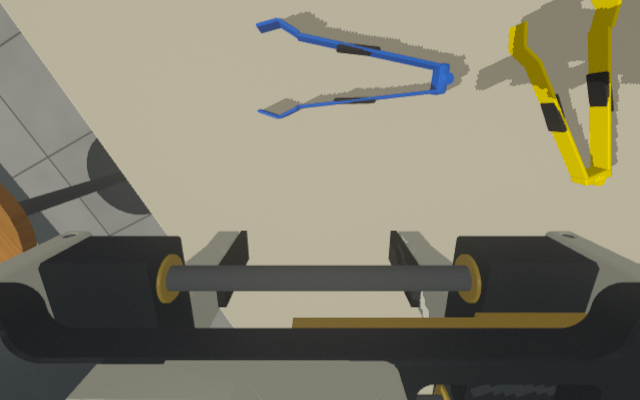

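The top view shows the steel tongs, with their back at (214,234) and tips at (222,163) and (252,172). The roll is at (303,163) on the board and the red container at (408,190) with its lid half open. The blue, yellow and purple tongs are decoys. Next I'll measure positions with depth.

```bash
cat >> h.py <<'E'
def world(n,d,R=None,t=None):
    ci=camera_info(n);K=ci["K"];h,w=d.shape
    u,v=np.meshgrid(np.arange(w),np.arange(h))
    pc=np.stack([(u-K[0,2])/K[0,0]*d,-(v-K[1,2])/K[1,1]*d,-d],-1)
    if n!="wrist":
        return pc@Ro.from_euler('xyz',ci["orientation"],degrees=True).as_matrix().T+ci["eye"]
    T=ci["tool_from_camera"]; pt=pc@T[:3,:3].T+T[:3,3]
    return pt@R.T+t
E
python3 - <<'E'
from h import *
for n in ["side","top"]:
    z=np.load(f"pics/{n}0.npz");p,d=z["p"].astype(int),z["d"];W=world(n,d);ok=d>0
    hsv=cv2.cvtColor(z["p"],cv2.COLOR_RGB2HSV)
    tab=W[ok&(abs(W[...,2])<.02)]; print(n,"table z",np.median(tab[:,2]))
    red=(p[...,0]>90)&(p[...,1]<50)&(p[...,2]<50)&ok
    P=W[red]; P=P[(P[:,2]>-.01)&(P[:,2]<.3)]
    print("red",len(P),P.min(0),P.max(0))
    # RANSAC plane
    rng=np.random.default_rng(0)
    Q=P
    for k in range(4):
        best=None
        for i in range(500):
            a=Q[rng.choice(len(Q),3,False)];nn=np.cross(a[1]-a[0],a[2]-a[0]);l=np.linalg.norm(nn)
            if l<1e-6: continue
            nn/=l;m=abs((Q-a[0])@nn)<.002
            if best is None or m.sum()>best.sum():best=m
        I=Q[best];c=I.mean(0);nn=np.linalg.svd(I-c,full_matrices=False)[2][2]
        print("plane",best.sum(),"n",nn,"c",c,I.min(0),I.max(0)); Q=Q[~best]
        if len(Q)<100:break
    # tongs region gray
    wood=ok&(hsv[...,0]>5)&(hsv[...,0]<16)&(hsv[...,1]>110)&(W[...,2]>.005)&(W[...,2]<.08)&(W[...,0]<.9)
    st=wood&(abs(W[...,2]-.015)<.006);I=W[st]
    print("wood",st.sum(),I.min(0),I.max(0), cv2.minAreaRect(I[:,:2].astype(np.float32)))
    ys,xs=np.where(st);print(xs.min(),xs.max(),ys.min(),ys.max())
    hi=ok&(W[...,2]>.025)&(W[...,2]<.09)
    lo,hi2=I.min(0),I.max(0)
    m=hi&(W[...,0]>.5)&(W[...,0]<.75)&(W[...,1]>-.05)&(W[...,1]<.15)
    R_=W[m]; print("roll",m.sum(),R_.min(0),R_.max(0)); T=R_[R_[:,2]>.045];print(T.mean(0))
E
```

```text
side table z 0.0005417119009291649
red 2312 [ 0.4471 -0.3612 -0.0014] [ 0.6348 -0.0557  0.1878]
plane 1925 n [ 0.628  -0.1294  0.7674] c [ 0.5557 -0.2747  0.1401] [ 0.4839 -0.3597  0.0817] [ 0.6348 -0.1802  0.1878]
plane 143 n [-0.9293  0.1866  0.3188] c [ 0.4792 -0.2534  0.1221] [ 0.4483 -0.3343  0.0646] [ 0.5166 -0.1718  0.1867]
plane 79 n [-0.0113  0.0299 -0.9995] c [ 0.5302 -0.2855  0.0045] [ 0.4499 -0.3477  0.0022] [ 0.6055 -0.1807  0.0083]
plane 54 n [0.1523 0.8097 0.5667] c [ 0.5055 -0.3287  0.0638] [ 0.4526 -0.3612  0.0019] [ 0.6093 -0.2902  0.0836]
wood 1761 [-0.0229 -0.3057  0.0091] [0.7197 0.2453 0.0209] ((0.37299031019210815, -0.008639544248580933), (0.45869314670562744, 0.676528811454773), 70.26438903808594)
136 385 163 287
roll 200 [0.6056 0.0276 0.0252] [0.6546 0.0738 0.058 ]
[0.6293 0.0491 0.0513]
top table z -0.0005860476457231201
red 2059 [ 0.4489 -0.3547 -0.005 ] [ 0.6341 -0.1696  0.1897]
plane 1193 n [-0.6306  0.1255 -0.7659] c [ 0.562  -0.2687  0.1357] [ 0.4909 -0.3528  0.0842] [ 0.634  -0.1841  0.1897]
plane 390 n [ 0.6326 -0.1242  0.7644] c [ 0.5592 -0.2765  0.1326] [ 0.4856 -0.3547  0.0771] [ 0.6263 -0.1896  0.1859]
plane 278 n [ 0.6315 -0.125   0.7652] c [ 0.5636 -0.2717  0.1379] [ 0.4967 -0.3506  0.0902] [ 0.6302 -0.184   0.1885]
plane 77 n [-0.9791  0.2028  0.0149] c [ 0.468  -0.2273  0.0495] [ 0.4489 -0.3211  0.0091] [ 0.4823 -0.1696  0.0803]
wood 2293 [ 0.4508 -0.324   0.009 ] [0.72   0.1216 0.021 ] ((0.5994116067886353, -0.10602942109107971), (0.48320305347442627, 0.2080877423286438), 78.31287384033203)
280 423 136 223
roll 232 [ 0.5639 -0.0289  0.025 ] [0.6624 0.0831 0.0644]
[0.6305 0.0549 0.0512]
```

```bash
cat >> h.py <<'E'
def to(x,y,z,yaw=None,prt=True):
    s=r.get_state();R=Ro.from_euler('xyz',s["eef_rot"],degrees=True).as_matrix()
    d=R.T@(np.array([x,y,z])-s["tcp_pos"])
    tz=np.degrees(np.arctan2(R[1,2],R[0,2]))
    print("t",s["time_s"],"tcp",s["tcp_pos"],"rot",s["eef_rot"],"z-axis yaw",tz,"F",s["contact_force"],"w",s["gripper_width"])
    print("delta tx,ty,tz",d, "dist",np.linalg.norm(d))
    if yaw is not None: print("turn rad",-np.radians((yaw-tz+180)%360-180))
E
python3 - <<'E'
from h import *
to(.517,-.263,.25)
# tongs
for n in ["side","top"]:
    z=np.load(f"pics/{n}0.npz");p,d=z["p"].astype(int),z["d"];W=world(n,d);ok=d>0
    sl=(slice(155,245),slice(200,262)) if n=="top" else (slice(128,164),slice(250,330))
    m=np.zeros_like(ok);m[sl]=1;m&=ok&(W[...,2]>.012)&(W[...,2]<.045)
    P=W[m];print(n,m.sum(),P.min(0),P.max(0),np.percentile(P[:,2],[5,50,95]))
    blk=m&(p.max(2)<60);Q=W[blk];print("black",blk.sum(),Q.mean(0))
    cv2.imwrite(f"pics/{n}_t.png",cv2.resize(z["p"][sl][:,:,::-1],None,fx=6,fy=6,interpolation=0))
    b=W[ok&(W[...,2]>.15)&(W[...,2]<.22)&(W[...,0]>.4)&(W[...,1]>.3)&(W[...,1]<.62)];print("bottle",b.mean(0),b.min(0),b.max(0))
E
```

```text
t 0.15 tcp [0.3024 0.6031 0.2428] rot [-89.9283   0.0078 153.3615] z-axis yaw -116.63855361773982 F [-0.0833  0.0896 -0.3603] w 0.08787085645846536
delta tx,ty,tz [-0.5801 -0.0062  0.6779] dist 0.8922728750121546
side 544 [0.4041 0.1987 0.012 ] [0.6377 0.3327 0.0322] [0.0126 0.0218 0.0289]
black 85 [0.5117 0.2804 0.0201]
bottle [1.9983 0.4947 0.181 ] [0.5957 0.3842 0.15  ] [2.2752 0.62   0.2199]
top 392 [0.4067 0.2019 0.012 ] [0.6404 0.3337 0.0377] [0.0144 0.0245 0.0317]
black 49 [0.5115 0.2819 0.0228]
bottle [0.6101 0.4713 0.1873] [0.5963 0.4593 0.15  ] [0.6255 0.4887 0.2076]
```

View pics/top_t.png

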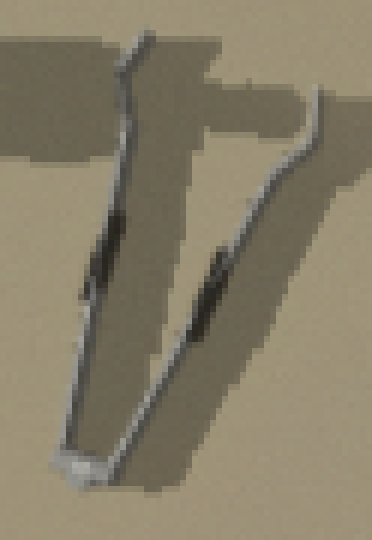

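The crop shows both steel arms with their black scales. The grip is near (0.512, 0.281). I'll move to the lid first with the fingers closed.

>>> apply_moves --deltas '[{"tx": -0.036,"ty": 0,"tz": 0.0335,"gripper": 0},{"tx": -0.072,"ty": 0,"tz": 0.067,"gripper": 0},{"tx": -0.108,"ty": 0,"tz": 0.1005,"gripper": 0},{"tx": -0.144,"ty": -0.006,"tz": 0.14,"gripper": 0},{"tx": -0.18,"ty": -0.01,"tz": 0.18,"gripper": 0}]'

```text
invalid input at $.deltas[0]: expected keys tx, ty, tz, turn, gripper
```

```bash
python3 -c "
from h import *
to(.517,-.263,.25)"
```

```text
t 0.15 tcp [0.3024 0.6031 0.2428] rot [-89.9283   0.0078 153.3615] z-axis yaw -116.63855361773982 F [-0.0833  0.0896 -0.3603] w 0.08787085645846536
delta tx,ty,tz [-0.5801 -0.0062  0.6779] dist 0.8922728750121546
```

>>> apply_moves --deltas '[{"tx": -0.58,"ty": -0.01,"tz": 0.678,"turn": 0,"gripper": 0},{"tx": -0.58,"ty": -0.01,"tz": 0.678,"turn": 0,"gripper": 0},{"tx": -0.58,"ty": -0.01,"tz": 0.678,"turn": 0,"gripper": 0},{"tx": -0.58,"ty": -0.01,"tz": 0.678,"turn": 0,"gripper": 0},{"tx": -0.58,"ty": -0.01,"tz": 0.678,"turn": 0,"gripper": 0}]' --newtons 20

```text
time_s: 0.65
tcp_pos: [0.3627, 0.3586, 0.2462]
eef_rot: [-90.0, 0.0, 153.4]
contact_force: [0.8, -0.3, 0.3]
gripper_width: 0.0534
```

```bash
python3 -c "
from h import *
to(.517,-.263,.25)"
```

```text
t 0.65 tcp [0.3627 0.3586 0.2462] rot [-89.9837   0.0027 153.3937] z-axis yaw -116.60626611815282 F [ 0.7991 -0.2814  0.2538] w 0.05337632085698609
delta tx,ty,tz [-0.4164 -0.0037  0.4867] dist 0.6404816100258374
```

>>> apply_moves --deltas '[{"tx": -0.416,"ty": -0.005,"tz": 0.487,"turn": 0,"gripper": 0},{"tx": -0.416,"ty": -0.005,"tz": 0.487,"turn": 0,"gripper": 0},{"tx": -0.416,"ty": -0.005,"tz": 0.487,"turn": 0,"gripper": 0},{"tx": -0.416,"ty": -0.005,"tz": 0.487,"turn": 0,"gripper": 0},{"tx": -0.416,"ty": -0.005,"tz": 0.487,"turn": 0,"gripper": 0}]'

```text
time_s: 1.15
tcp_pos: [0.4225, 0.1161, 0.2486]
eef_rot: [-90.0, 0.0, 153.4]
contact_force: [1.5, 0.3, 1.0]
gripper_width: 0.0132
```

```bash
python3 -c "
from h import *
to(.517,-.263,.25)"
```

```text
t 1.15 tcp [0.4225 0.1161 0.2486] rot [-90.042    0.0149 153.407 ] z-axis yaw -116.59301009255793 F [1.4584 0.301  0.9619] w 0.01321310200317068
delta tx,ty,tz [-0.2542 -0.0016  0.2966] dist 0.3906766806380545
```

>>> apply_moves --deltas '[{"tx": -0.254,"ty": -0.002,"tz": 0.297,"turn": 0,"gripper": 0},{"tx": -0.254,"ty": -0.002,"tz": 0.297,"turn": 0,"gripper": 0},{"tx": -0.254,"ty": -0.002,"tz": 0.297,"turn": 0,"gripper": 0},{"tx": -0.254,"ty": -0.002,"tz": 0.297,"turn": 0,"gripper": 0},{"tx": -0.254,"ty": -0.002,"tz": 0.297,"turn": 0,"gripper": 0}]'

```text
time_s: 1.65
tcp_pos: [0.4827, -0.1268, 0.2498]
eef_rot: [-90.0, 0.0, 153.4]
contact_force: [0.1, 0.9, 0.4]
gripper_width: 0.0004
```

>>> apply_moves --deltas '[{"tx": -0.095,"ty": -0.002,"tz": 0.111,"turn": 0,"gripper": 0},{"tx": -0.095,"ty": -0.002,"tz": 0.111,"turn": 0,"gripper": 0},{"tx": -0.095,"ty": -0.002,"tz": 0.111,"turn": 0,"gripper": 0},{"tx": -0.095,"ty": -0.002,"tz": 0.111,"turn": 0,"gripper": 0}]'

```text
time_s: 2.05
tcp_pos: [0.5181, -0.271, 0.2503]
eef_rot: [-89.9, -0.1, 153.1]
contact_force: [-0.5, 0.5, -0.7]
gripper_width: 0.0004
```

```bash
python3 -c "
from h import *
to(.517,-.263,.25)"
```

```text
t 2.05 tcp [ 0.5181 -0.271   0.2503] rot [-89.9238  -0.0849 153.1046] z-axis yaw -116.89525353280351 F [-0.5104  0.5269 -0.7103] w 0.00040524342134720665
delta tx,ty,tz [ 0.0046  0.0003 -0.0066] dist 0.008091824355949349
```

>>> apply_moves --deltas '[{"tx": 0.003,"ty": 0.02,"tz": -0.005,"turn": 0,"gripper": 0},{"tx": 0.003,"ty": 0.04,"tz": -0.005,"turn": 0,"gripper": 0},{"tx": 0.003,"ty": 0.055,"tz": -0.005,"turn": 0,"gripper": 0},{"tx": 0.003,"ty": 0.07,"tz": -0.005,"turn": 0,"gripper": 0},{"tx": 0.003,"ty": 0.085,"tz": -0.005,"turn": 0,"gripper": 0}]'

```text
time_s: 2.55
tcp_pos: [0.5173, -0.2603, 0.166]
eef_rot: [-90.0, -0.0, 153.4]
contact_force: [0.7, 0.0, 0.4]
gripper_width: 0.0001
```

>>> apply_moves --deltas '[{"tx": 0,"ty": 0.012,"tz": 0,"turn": 0,"gripper": 0},{"tx": 0,"ty": 0.024,"tz": 0,"turn": 0,"gripper": 0},{"tx": 0,"ty": 0.036,"tz": 0,"turn": 0,"gripper": 0},{"tx": 0,"ty": 0.046,"tz": 0,"turn": 0,"gripper": 0},{"tx": 0,"ty": 0.054,"tz": 0,"turn": 0,"gripper": 0}]'

```text
time_s: 3.05
tcp_pos: [0.5172, -0.2606, 0.1117]
eef_rot: [-90.0, -0.0, 153.4]
contact_force: [-0.5, -0.3, 0.3]
gripper_width: 0.0005
```

Run:
```python
from h import *
p,d=capture("side");cv2.imwrite("pics/side1.png",cv2.resize(p[180:320,280:460,::-1],None,fx=4,fy=4))
to(.517,-.26,.1)
```

```text
t 3.1 tcp [ 0.5166 -0.2604  0.1105] rot [-89.981   -0.1196 153.35  ] z-axis yaw -116.64999178616132 F [-0.9762 -0.1008 -0.5917] w 0.00017427877220522222
delta tx,ty,tz [-0.0002  0.0105 -0.0005] dist 0.010520504704567321
```

View pics/side1.png

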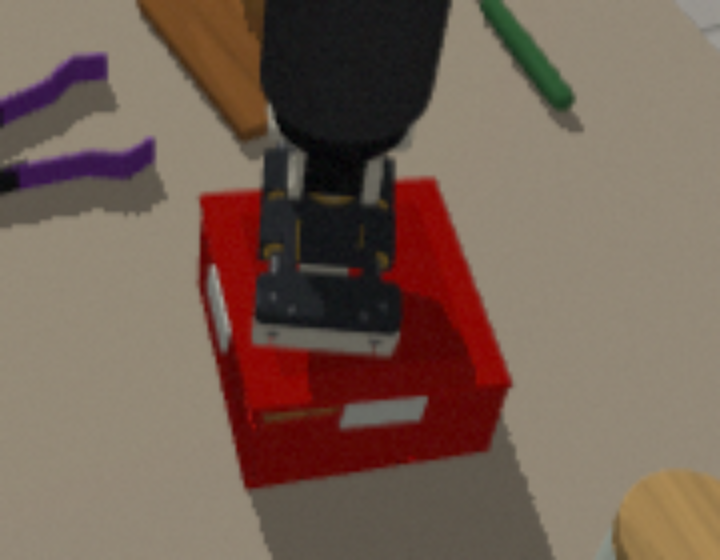

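The lid is nearly shut, with a gap visible at the front edge near (290,412) in the crop. I'll press the last 11 mm down gently.

>>> apply_moves --deltas '[{"tx": 0,"ty": 0.003,"tz": 0,"turn": 0,"gripper": 0},{"tx": 0,"ty": 0.006,"tz": 0,"turn": 0,"gripper": 0},{"tx": 0,"ty": 0.009,"tz": 0,"turn": 0,"gripper": 0},{"tx": 0,"ty": 0.011,"tz": 0,"turn": 0,"gripper": 0},{"tx": 0,"ty": 0.012,"tz": 0,"turn": 0,"gripper": 0}]'

```text
time_s: 3.6
tcp_pos: [0.5175, -0.2607, 0.1007]
eef_rot: [-90.0, 0.0, 153.4]
contact_force: [-2.9, 2.1, 9.4]
gripper_width: 0.0005
```

>>> apply_moves --deltas '[{"tx": 0,"ty": 0.001,"tz": 0,"turn": 0,"gripper": 0},{"tx": 0,"ty": 0.001,"tz": 0,"turn": 0,"gripper": 0}]'

```text
time_s: 3.8
tcp_pos: [0.5175, -0.2607, 0.1007]
eef_rot: [-90.0, 0.0, 153.4]
contact_force: [-3.1, 2.5, 9.3]
gripper_width: 0.0007
```

>>> apply_moves --deltas '[{"tx": 0,"ty": -0.02,"tz": 0,"turn": 0,"gripper": 0},{"tx": 0,"ty": -0.06,"tz": 0,"turn": 0,"gripper": 0.0876},{"tx": 0,"ty": -0.11,"tz": 0,"turn": 0,"gripper": 0.0876}]'

```text
time_s: 4.1
tcp_pos: [0.5163, -0.2603, 0.2092]
eef_rot: [-89.9, -0.2, 153.4]
contact_force: [2.4, -0.3, 0.8]
gripper_width: 0.0109
```

Run:
```python
from h import *
p,d=capture("side");cv2.imwrite("pics/side2.png",cv2.resize(p[180:320,280:460,::-1],None,fx=4,fy=4))
W=world("side",d)
red=(p[...,0]>90)&(p[...,1]<50)&(p[...,2]<50)&(d>0)&(W[...,2]>.06)&(W[...,2]<.25)
P=W[red]; 
P=P[abs(P[:,2]-np.median(P[:,2]))<.006];c=P.mean(0);print(len(P),c,np.linalg.svd(P-c,full_matrices=False)[2][2])
to(.46,.22,.23)
```

```text
2867 [ 0.5299 -0.2826  0.0842] [-0.002  -0.0043  1.    ]
t 4.15 tcp [ 0.5206 -0.2622  0.2199] rot [-90.013    0.6078 153.4633] z-axis yaw -116.53653338096535 F [ 3.9561 -2.4853  9.3377] w 0.0152120619910541
delta tx,ty,tz [ 0.2695 -0.0129 -0.4044] dist 0.4861355248183673
```

View pics/side2.png

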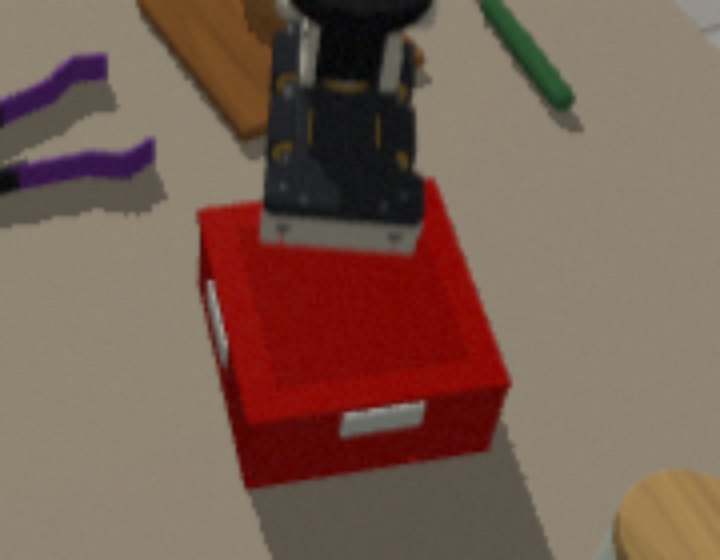

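The lid is level at z=0.084, so it is shut. Next I'll hover over the tongs and look with the wrist camera.

>>> apply_moves --deltas '[{"tx": 0.32,"ty": -0.025,"tz": -0.48,"turn": 0,"gripper": 0.0876},{"tx": 0.32,"ty": -0.025,"tz": -0.48,"turn": 0,"gripper": 0.0876},{"tx": 0.32,"ty": -0.025,"tz": -0.48,"turn": 0,"gripper": 0.0876},{"tx": 0.32,"ty": -0.025,"tz": -0.48,"turn": 0,"gripper": 0.0876},{"tx": 0.32,"ty": -0.025,"tz": -0.48,"turn": 0,"gripper": 0.0876}]'

```text
time_s: 4.65
tcp_pos: [0.4864, -0.011, 0.2208]
eef_rot: [-90.1, 0.1, 153.4]
contact_force: [1.7, 0.5, 0.3]
gripper_width: 0.0549
```

```bash
python3 -c "
from h import *
to(.50,.28,.24,-109)"
```

```text
t 4.65 tcp [ 0.4864 -0.011   0.2208] rot [-90.0609   0.0567 153.3513] z-axis yaw -116.64867479800301 F [1.6715 0.4516 0.3473] w 0.05492242391770136
delta tx,ty,tz [ 0.1183 -0.019  -0.2662] dist 0.29192825177554277
turn rad -0.1334945586394648
```

>>> apply_moves --deltas '[{"tx": 0.118,"ty": -0.02,"tz": -0.266,"turn": -0.13,"gripper": 0.0876},{"tx": 0.118,"ty": -0.02,"tz": -0.266,"turn": -0.13,"gripper": 0.0876},{"tx": 0.118,"ty": -0.02,"tz": -0.266,"turn": -0.13,"gripper": 0.0876},{"tx": 0.118,"ty": -0.02,"tz": -0.266,"turn": -0.13,"gripper": 0.0876},{"tx": 0.118,"ty": -0.02,"tz": -0.266,"turn": -0.13,"gripper": 0.0876}]'

```text
time_s: 5.15
tcp_pos: [0.4983, 0.2387, 0.238]
eef_rot: [-90.1, 0.0, 160.8]
contact_force: [1.8, 0.1, 1.3]
gripper_width: 0.0872
```

>>> apply_moves --deltas '[{"tx": 0.02,"ty": 0,"tz": -0.045,"turn": 0,"gripper": 0.0876},{"tx": 0.02,"ty": 0,"tz": -0.045,"turn": 0,"gripper": 0.0876},{"tx": 0.02,"ty": 0,"tz": -0.045,"turn": 0,"gripper": 0.0876},{"tx": 0.02,"ty": 0,"tz": -0.045,"turn": 0,"gripper": 0.0876}]'

```text
time_s: 5.55
tcp_pos: [0.4943, 0.285, 0.2374]
eef_rot: [-90.0, -0.0, 160.8]
contact_force: [1.1, -0.5, -0.6]
gripper_width: 0.0872
```

Run:
```python
from h import *
to(.50,.28,.24,-109)
s=r.get_state()
p,d=capture("wrist");np.savez("pics/w1.npz",p=p,d=d,t=s["tcp_pos"],R=Ro.from_euler('xyz',s["eef_rot"],degrees=True).as_matrix())
cv2.imwrite("pics/w1.png",p[:,:,::-1])
```

```text
t 5.55 tcp [0.4943 0.285  0.2374] rot [-89.9866  -0.0063 160.8176] z-axis yaw -109.18240206733336 F [ 1.1087 -0.5483 -0.6413] w 0.08720643314820417
delta tx,ty,tz [-0.007  -0.0026  0.0028] dist 0.007992920408054062
turn rad -0.0031835166374114625
```

View pics/w1.png

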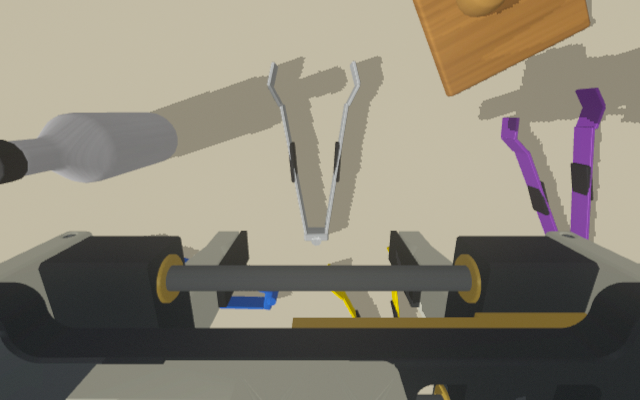

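The wrist view shows the steel tongs nearly aligned with the tool. The tips are at (273,70) and (356,70), the scales at (293,162) and (337,161), and the back at (316,240).

```bash
cat >> h.py <<'E'
def plane(n,uv,z,R=None,t=None):
    # ray onto world plane z
    ci=camera_info(n);K=ci["K"];u,v=uv
    pc=np.array([(u-K[0,2])/K[0,0],-(v-K[1,2])/K[1,1],-1])
    if n=="wrist":
        T=ci["tool_from_camera"];o=R@T[:3,3]+t;v=R@T[:3,:3]@pc
    else: o=ci["eye"];v=Ro.from_euler('xyz',ci["orientation"],degrees=True).as_matrix()@pc
    return o+v*(z-o[2])/v[2]
E
python3 - <<'E'
from h import *
z=np.load("pics/w1.npz");p,d,R,t=z["p"],z["d"],z["R"],z["t"]
W=world("wrist",d,R,t)
sl=np.zeros(d.shape,bool);sl[140:185,283:300]=1
sr=np.zeros(d.shape,bool);sr[140:185,330:345]=1
dark=p.max(2)<60
for m in (sl,sr):
    k=m&dark;ys,xs=np.where(k);print(k.sum(),xs.min(),xs.max(),ys.min(),ys.max(),W[k].mean(0),W[k].min(0),W[k].max(0))
P=W[60:245,262:362];ok=(P[...,2]>.010)&(P[...,2]<.04)
Q=P[ok];print(len(Q),"zmax",np.percentile(Q[:,2],[5,50,95,99]))
top=Q[Q[:,2]>.020]
# symmetric axis: local frame about tool yaw
yaw=np.radians(-19.18)
ex=np.array([np.cos(yaw),np.sin(yaw)]);ey=np.array([-ex[1],ex[0]])
a=Q[:,:2]@ex;b=Q[:,:2]@ey
print("along",a.min(),a.max())
for lo in np.arange(a.min(),a.max(),.015):
    s=(a>=lo)&(a<lo+.015);
    if s.any():print(round(lo,3),s.sum(),b[s].min(),b[s].max(),(b[s].min()+b[s].max())/2)
print("tcp along/across",t[:2]@ex,t[:2]@ey)
print("roll area", [plane("wrist",uv,.026,R,t) for uv in ((316,240),(273,66),(355,66))])
E
```

```text
29 292 295 143 169 [0.5295 0.3055 0.0238] [0.5126 0.3017 0.0131] [0.544  0.3101 0.0271]
2 336 337 142 143 [0.5257 0.2492 0.0139] [0.5256 0.249  0.0064] [0.5257 0.2494 0.0214]
2050 zmax [0.0135 0.026  0.0287 0.0295]
along 0.27697739286315365 0.5078387523440948
0.277 210 0.417953454701922 0.4514172044669522 0.4346853295844371
0.292 157 0.4169816079937096 0.45230583576382294 0.43464372187876626
0.307 83 0.41568862879411744 0.454830925493609 0.4352597771438632
0.322 89 0.4132355256121533 0.4571323456270087 0.435183935619581
0.337 91 0.4108449865801417 0.45951725477789773 0.4351811206790197
0.352 100 0.40599418841855894 0.46564330408174687 0.43581874625015293
0.367 147 0.4046510059800453 0.46677942131342176 0.4357152136467335
0.382 150 0.40374342841583466 0.468626679201684 0.4361850538087593
0.397 158 0.40291373085470666 0.4695627244811286 0.43623822766791764
0.412 127 0.4007158619396344 0.47257428792312023 0.4366450749313773
0.427 116 0.39860763108401664 0.47455342947234236 0.4365805302781795
0.442 119 0.3958134563014957 0.47729030257503396 0.43655187943826484
0.457 138 0.38823262853162904 0.48579896169959835 0.4370157951156137
0.472 147 0.38275617772406056 0.4912536208030922 0.4370048992635764
0.487 166 0.38410640161413684 0.48975541052220917 0.436930906068173
0.502 52 0.38808276009324433 0.48552067348693934 0.43680171679009183
tcp along/across 0.37323932187906295 0.43153654984535555
roll area [array([0.4103, 0.3175, 0.026 ]), array([0.6338, 0.2915, 0.026 ]), array([0.6027, 0.2023, 0.026 ])]
```

```bash
python3 -c "
from h import *
to(.5135,.283,.021,-108.55)"
```

```text
t 5.6 tcp [0.4944 0.2846 0.2376] rot [-89.9978  -0.0007 160.7748] z-axis yaw -109.22517408550588 F [-0.367  -0.4737 -0.5502] w 0.08762135611958512
delta tx,ty,tz [-0.0185  0.2166 -0.0048] dist 0.2174028045907411
turn rad -0.011784010816219452
```

>>> apply_moves --deltas '[{"tx": -0.0185,"ty": 0.04,"tz": -0.005,"turn": -0.012,"gripper": 0.0876},{"tx": -0.0185,"ty": 0.08,"tz": -0.005,"turn": -0.012,"gripper": 0.0876},{"tx": -0.0185,"ty": 0.12,"tz": -0.005,"turn": -0.012,"gripper": 0.0876},{"tx": -0.0185,"ty": 0.14,"tz": -0.005,"turn": -0.012,"gripper": 0.0876},{"tx": -0.0185,"ty": 0.14,"tz": -0.005,"turn": -0.012,"gripper": 0.0876}]'

```text
time_s: 6.1
tcp_pos: [0.5123, 0.2813, 0.0947]
eef_rot: [-89.7, -0.2, 161.4]
contact_force: [-0.5, -0.0, -0.2]
gripper_width: 0.0873
```

Run:
```python
from h import *
to(.5135,.283,.021,-108.55)
s=r.get_state()
p,d=capture("wrist");np.savez("pics/w2.npz",p=p,d=d,t=s["tcp_pos"],R=Ro.from_euler('xyz',s["eef_rot"],degrees=True).as_matrix())
cv2.imwrite("pics/w2.png",p[:,:,::-1])
```

```text
t 6.1 tcp [0.5123 0.2813 0.0947] rot [-89.7116  -0.1569 161.3755] z-axis yaw -108.62367663184249 F [-0.4982 -0.0379 -0.1662] w 0.08728773308508238
delta tx,ty,tz [-0.0008  0.0737 -0.0024] dist 0.07370260611558367
turn rad -0.001285899807431119
```

View pics/w2.png

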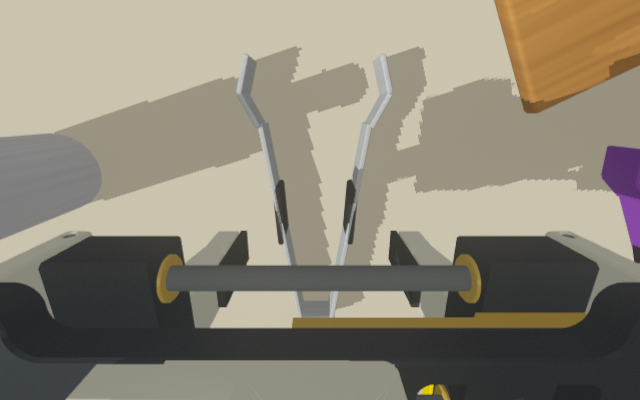

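The tongs sit centred between the jaws, with the scales at (281,212) and (350,212). I'll descend.

>>> apply_moves --deltas '[{"tx": -0.001,"ty": 0.03,"tz": -0.002,"turn": 0,"gripper": 0.0876},{"tx": -0.001,"ty": 0.05,"tz": -0.002,"turn": 0,"gripper": 0.0876},{"tx": -0.001,"ty": 0.066,"tz": -0.002,"turn": 0,"gripper": 0.0876},{"tx": -0.001,"ty": 0.073,"tz": -0.002,"turn": 0,"gripper": 0.0876},{"tx": -0.001,"ty": 0.073,"tz": -0.002,"turn": 0,"gripper": 0.0876}]'

```text
time_s: 6.65
tcp_pos: [0.5156, 0.2857, 0.0253]
eef_rot: [-90.0, 0.0, 161.5]
contact_force: [-0.0, 0.1, 0.8]
gripper_width: 0.0879
```

```bash
python3 -c "
from h import *
to(.5135,.283,.021,-108.55)"
```

```text
t 6.65 tcp [0.5156 0.2857 0.0253] rot [-90.034    0.0256 161.4873] z-axis yaw -108.51269614312764 F [-0.0484  0.1392  0.7582] w 0.0879109814029159
delta tx,ty,tz [0.0012 0.0043 0.0032] dist 0.005486850460825696
turn rad 0.0006510751261155712
```

>>> apply_moves --deltas '[{"tx": 0.001,"ty": 0.0045,"tz": 0.003,"turn": 0,"gripper": 0.0876},{"tx": 0.001,"ty": 0.0045,"tz": 0.003,"turn": 0,"gripper": 0.075},{"tx": 0.001,"ty": 0.0045,"tz": 0.003,"turn": 0,"gripper": 0.068},{"tx": 0.001,"ty": 0.0045,"tz": 0.003,"turn": 0,"gripper": 0.06},{"tx": 0.001,"ty": 0.0045,"tz": 0.003,"turn": 0,"gripper": 0.06}]' --newtons 15

```text
time_s: 7.15
tcp_pos: [0.5135, 0.2834, 0.0206]
eef_rot: [-90.0, 0.0, 161.5]
contact_force: [0.7, -0.7, 1.8]
gripper_width: 0.0627
```

>>> apply_moves --deltas '[{"tx": 0,"ty": 0,"tz": 0,"turn": 0,"gripper": 0.06},{"tx": 0,"ty": 0,"tz": 0,"turn": 0,"gripper": 0.06},{"tx": 0,"ty": 0,"tz": 0,"turn": 0,"gripper": 0.06}]'

```text
time_s: 7.45
tcp_pos: [0.5136, 0.2834, 0.0205]
eef_rot: [-90.0, 0.0, 161.5]
contact_force: [-0.0, 0.3, 5.7]
gripper_width: 0.0602
```

Run:
```python
from h import *
to(.5135,.283,.021,-108.55)
s=r.get_state()
p,d=capture("wrist");np.savez("pics/w3.npz",p=p,d=d,t=s["tcp_pos"],R=Ro.from_euler('xyz',s["eef_rot"],degrees=True).as_matrix())
cv2.imwrite("pics/w3.png",p[:,:,::-1])
```

```text
t 7.45 tcp [0.5136 0.2834 0.0205] rot [-90.0408   0.0327 161.5207] z-axis yaw -108.47930843227745 F [-0.021   0.2705  5.7025] w 0.06015110640741586
delta tx,ty,tz [-0.     -0.0005  0.0005] dist 0.0006745455258726454
turn rad 0.0012338006101550144
```

View pics/w3.png

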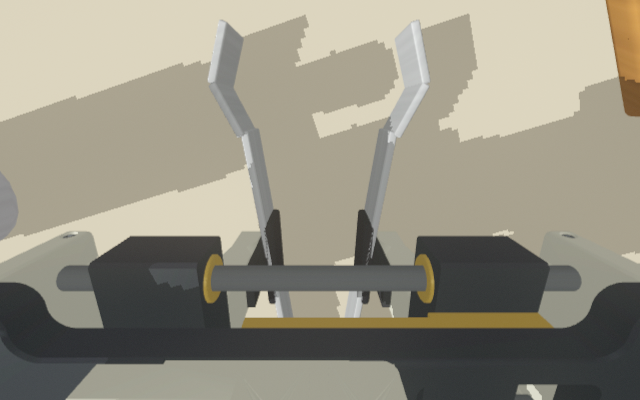

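Run:
```python
from h import *
for n in ("top","side"):
    z=np.load(f"pics/{n}0.npz");p,d=z["p"].astype(int),z["d"];W=world(n,d)
    m=(p[...,2]>p[...,1]+40)&(p[...,0]>p[...,1]+20)&(d>0)&(W[...,2]>.008)&(W[...,2]<.04)
    P=W[m];P=P[P[:,0]<.6];print(n,len(P),P.min(0),P.max(0))
    for lo in np.arange(.25,.52,.03):
        s=(P[:,0]>=lo)&(P[:,0]<lo+.03)
        if s.any(): print(round(lo,2),P[s,1].min(),P[s,1].max())
    hsv=cv2.cvtColor(z["p"],cv2.COLOR_RGB2HSV)
    w=(hsv[...,0]>3)&(hsv[...,0]<18)&(hsv[...,1]>100)&(d>0)&(abs(W[...,2]-.015)<.005)&(W[...,0]>.5)&(W[...,1]>-.08)&(W[...,1]<.15)
    c,_=max([(c,0) for c in cv2.findContours(w.astype(np.uint8),0,2)[0]],key=lambda a:cv2.contourArea(a[0]))
    for q in cv2.boxPoints(cv2.minAreaRect(c)): print("board corner",plane(n,q,.015)[:2])
    # roll: high points
    m=(W[...,2]>.03)&(W[...,2]<.07)&(W[...,0]>.55)&(W[...,0]<.7)&(W[...,1]>-.02)&(W[...,1]<.13)&(d>0)
    P=W[m];print("roll z>.03",P.min(0),P.max(0),len(P))
    for a in (.045,.05,.053):
        q=P[P[:,2]>a]; 
        if len(q):print(a,q.mean(0),len(q))
```

```text
top 59 [ 0.2628 -0.0634  0.016 ] [0.484  0.0404 0.0324]
0.25 -0.01699290626422549 -0.01699290626422549
0.31 -0.037625581696471046 0.008129178450682967
0.34 -0.040570255916569084 -0.04016693325173495
0.37 -0.04592880513870389 0.02111902379880815
0.4 -0.04876069799208827 0.02456818466884007
0.43 -0.06058033653904612 0.03382718855144012
0.46 -0.06341862295595461 0.040430206242330104
board corner [0.6996 0.1246]
board corner [ 0.7233 -0.0428]
board corner [ 0.5565 -0.0651]
board corner [0.5334 0.1009]
roll z>.03 [0.6062 0.0301 0.0324] [0.6573 0.0792 0.0644] 226
0.045 [0.6305 0.0549 0.0512] 164
0.05 [0.6315 0.0534 0.0536] 95
0.053 [0.6301 0.0531 0.0555] 49
side 528 [ 0.2556 -0.068   0.008 ] [0.4854 0.041  0.0311]
0.25 -0.037539397384881434 -0.003469908292799251
0.28 -0.04263502985582135 0.001311264435008841
0.31 -0.044899324010608144 0.006671375055803841
0.34 -0.04502790436268711 0.008046105994435782
0.37 -0.05181269603514005 0.023703342695940988
0.4 -0.05491487425883124 0.02677908780241922
0.43 -0.0667811032692216 0.039855517653019756
0.46 -0.06799722103626071 0.04104430236381651
board corner [0.5324 0.0969]
board corner [0.7525 0.1404]
board corner [ 0.7194 -0.0485]
board corner [ 0.5213 -0.077 ]
roll z>.03 [0.6056 0.0276 0.03  ] [0.6546 0.0738 0.058 ] 189
0.045 [0.6293 0.0491 0.0513] 119
0.05 [0.6309 0.0521 0.0532] 79
0.053 [0.631  0.0505 0.0547] 42
```

>>> apply_moves --deltas '[{"tx": 0,"ty": -0.01,"tz": 0,"turn": 0,"gripper": 0.06},{"tx": 0,"ty": -0.025,"tz": 0,"turn": 0,"gripper": 0.06},{"tx": 0,"ty": -0.045,"tz": 0,"turn": 0,"gripper": 0.06},{"tx": 0,"ty": -0.065,"tz": 0,"turn": 0,"gripper": 0.06},{"tx": 0,"ty": -0.08,"tz": 0,"turn": 0,"gripper": 0.06}]'

```text
time_s: 8.0
tcp_pos: [0.5131, 0.2831, 0.1015]
eef_rot: [-90.0, 0.0, 161.5]
contact_force: [-0.2, -0.9, -0.9]
gripper_width: 0.06
```

Run:
```python
from h import *
to(.542,.0815,.105,-108.55)
p,d=capture("wrist")
cv2.imwrite("pics/w4.png",p[:,:,::-1])
```

```text
t 8.0 tcp [0.5131 0.2831 0.1015] rot [-90.0186   0.0012 161.5012] z-axis yaw -108.49884809508056 F [-0.2374 -0.855  -0.906 ] w 0.05996930719245311
delta tx,ty,tz [-0.0914 -0.0036  0.182 ] dist 0.20370104795822466
turn rad 0.0008927691595112468
```

View pics/w4.png

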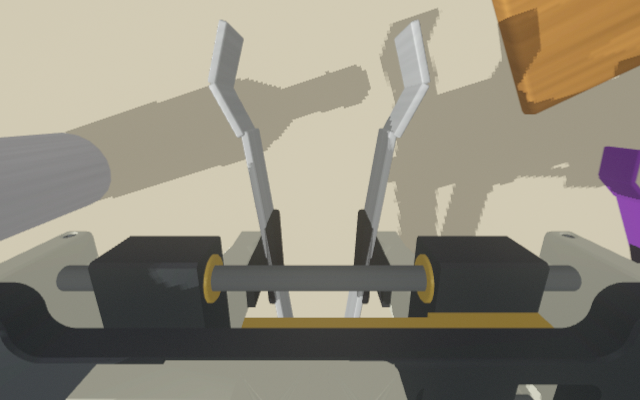

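The tongs lifted and the image of them is unchanged: tips at (225,25) and (415,25), jaws open, no slip. I'll carry them over to hover above the roll.

>>> apply_moves --deltas '[{"tx": -0.007,"ty": -0.002,"tz": 0.014,"turn": 0,"gripper": 0.06},{"tx": -0.019,"ty": -0.004,"tz": 0.038,"turn": 0,"gripper": 0.06},{"tx": -0.033,"ty": -0.006,"tz": 0.066,"turn": 0,"gripper": 0.06},{"tx": -0.047,"ty": -0.008,"tz": 0.094,"turn": 0,"gripper": 0.06},{"tx": -0.061,"ty": -0.01,"tz": 0.122,"turn": 0,"gripper": 0.06}]'

```text
time_s: 8.55
tcp_pos: [0.5315, 0.146, 0.1093]
eef_rot: [-89.9, -0.1, 161.5]
contact_force: [0.2, 1.0, -1.7]
gripper_width: 0.06
```

>>> apply_moves --deltas '[{"tx": -0.013,"ty": 0,"tz": 0.026,"turn": 0,"gripper": 0.06},{"tx": -0.022,"ty": 0,"tz": 0.045,"turn": 0,"gripper": 0.06},{"tx": -0.028,"ty": 0,"tz": 0.056,"turn": 0,"gripper": 0.06},{"tx": -0.03,"ty": 0,"tz": 0.06,"turn": 0,"gripper": 0.06},{"tx": -0.03,"ty": 0,"tz": 0.06,"turn": 0,"gripper": 0.06}]'

```text
time_s: 9.05
tcp_pos: [0.5417, 0.0813, 0.1098]
eef_rot: [-90.0, -0.0, 161.5]
contact_force: [0.2, 0.3, -0.5]
gripper_width: 0.0601
```

Run:
```python
from h import *
to(.542,.0815,.11,-108.55)
s=r.get_state()
p,d=capture("wrist");np.savez("pics/w5.npz",p=p,d=d,t=s["tcp_pos"],R=Ro.from_euler('xyz',s["eef_rot"],degrees=True).as_matrix())
cv2.imwrite("pics/w5.png",p[:,:,::-1])
```

```text
t 9.05 tcp [0.5417 0.0813 0.1098] rot [-89.9823  -0.0243 161.4586] z-axis yaw -108.54142265015683 F [ 0.156   0.3055 -0.4771] w 0.060096638512861025
delta tx,ty,tz [-0.0003 -0.0002 -0.0003] dist 0.00046187796508730626
turn rad 0.00014970299585864743
```

View pics/w5.png

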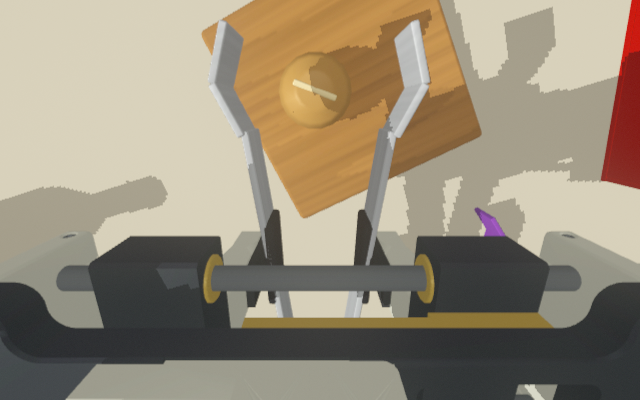

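Run:
```python
from h import *
z=np.load("pics/w5.npz");p,d,R,t=z["p"],z["d"],z["R"],z["t"]
W=world("wrist",d,R,t)
m=np.zeros(d.shape,bool);m[40:140,265:365]=1
m&=(W[...,2]>.024)&(W[...,2]<.07)&(d>0)
P=W[m];print(len(P),P.min(0),P.max(0),(P.min(0)+P.max(0))/2)
for a in (.03,.04,.045,.05,.053):
    q=P[P[:,2]>a];c,rad=cv2.minEnclosingCircle(q[:,:2].astype(np.float32));print(a,q.mean(0),len(q),c,rad)
ys,xs=np.where(m);print("px",xs.min(),xs.max(),ys.min(),ys.max())
# tool frame
T=(W-t)@R
c=R.T@(np.array([.630,.052,.035])-t);print("roll in tool",c)
# tongs points in tool frame (arms: world z .09-.13)
m=(W[...,2]>.085)&(W[...,2]<.135)&(d>0);m[235:]=0;m[:, :190]=0;m[:,450:]=0
Q=T[m];print(len(Q),Q.min(0),Q.max(0))
for lo in np.arange(-.125,-.01,.01):
    s=(Q[:,0]>=lo)&(Q[:,0]<lo+.01)
    if s.any():
        l=Q[s&(Q[:,2]<0)] if 0 else Q[s][Q[s][:,2]<0];rr=Q[s][Q[s][:,2]>0]
        print(round(lo,3),len(l),len(rr),"left",l[:,2].min() if len(l) else None,l[:,2].max() if len(l) else None,"right",rr[:,2].min() if len(rr) else None,rr[:,2].max() if len(rr) else None, "y",Q[s][:,1].min())
```

```text
4366 [0.6048 0.0284 0.037 ] [0.656  0.0798 0.0573] [0.6304 0.0541 0.0472]
0.03 [0.6303 0.0539 0.0501] 4366 (0.6303877830505371, 0.05396591126918793) 0.025975191965699196
0.04 [0.6303 0.0539 0.0505] 4203 (0.630348801612854, 0.05402878299355507) 0.025379398837685585
0.045 [0.6305 0.0539 0.0514] 3757 (0.6302551627159119, 0.054144237190485) 0.023610414937138557
0.05 [0.6305 0.0539 0.0532] 2491 (0.6304298639297485, 0.0540158748626709) 0.02061627246439457
0.053 [0.6308 0.0541 0.0544] 1448 (0.6301270127296448, 0.05340060591697693) 0.015982462093234062
px 279 351 52 128
roll in tool [-0.0931  0.0747 -0.0003]
9604 [-0.1163 -0.0101 -0.0493] [-0.007   0.0213  0.0494]
-0.125 26 23 left -0.04186515381689303 -0.03831075867554523 right 0.03871183794792502 0.04266829642199638 y -0.008740396061019418
-0.115 698 692 left -0.04505412837532784 -0.03803743559767871 right 0.03844075172649775 0.04543858825515432 y -0.00940399966798616
-0.105 654 662 left -0.048189142797722684 -0.040891773461771405 right 0.04133754873372102 0.0487164867434964 y -0.00949158479632337
-0.095 564 564 left -0.049254929795369 -0.
[... 454 characters left out ...]
084908224 y -0.007258279688926666
-0.055 355 350 left -0.034863884759600235 -0.02990730253792076 right 0.030220262915760302 0.03541876596589904 y -0.007383571819841256
-0.045 330 334 left -0.03366138217326652 -0.02861695677596905 right 0.028898169506488464 0.034295409892185116 y -0.007350019008690672
-0.035 313 310 left -0.03247753038049114 -0.027374233924317783 right 0.027644533447430106 0.0332659707617387 y -0.0073114481798403925
-0.025 393 393 left -0.031624812117994394 -0.023131551809681336 right 0.023431380134492783 0.03177357959613786 y -0.007009341140574499
-0.015 96 97 left -0.04587661610509863 -0.022892734528656495 right 0.02311384305057992 0.04574923574304853 y 0.001468310665624328
```

Roll measured at (0.6304, 0.0540). The tongs are centred in the tool, so I'll shift by 2 mm and descend.

>>> apply_moves --deltas '[{"tx": 0,"ty": 0.008,"tz": -0.002,"turn": 0,"gripper": 0.06},{"tx": 0,"ty": 0.022,"tz": -0.002,"turn": 0,"gripper": 0.06},{"tx": 0,"ty": 0.036,"tz": -0.002,"turn": 0,"gripper": 0.06},{"tx": 0,"ty": 0.048,"tz": -0.002,"turn": 0,"gripper": 0.06},{"tx": 0,"ty": 0.058,"tz": -0.002,"turn": 0,"gripper": 0.06}]'

```text
time_s: 9.6
tcp_pos: [0.5421, 0.0841, 0.0508]
eef_rot: [-90.0, -0.0, 161.6]
contact_force: [0.8, -0.4, -1.5]
gripper_width: 0.0599
```

>>> apply_moves --deltas '[{"tx": 0,"ty": 0.006,"tz": 0,"turn": 0,"gripper": 0.06},{"tx": 0,"ty": 0.011,"tz": 0,"turn": 0,"gripper": 0.06},{"tx": 0,"ty": 0.012,"tz": 0,"turn": 0,"gripper": 0.06},{"tx": 0,"ty": 0.012,"tz": 0,"turn": 0,"gripper": 0.06},{"tx": 0,"ty": 0.012,"tz": 0,"turn": 0,"gripper": 0.06}]'

```text
time_s: 10.1
tcp_pos: [0.5427, 0.0837, 0.0405]
eef_rot: [-90.0, 0.0, 161.5]
contact_force: [-0.1, 0.2, -0.9]
gripper_width: 0.0604
```

Run:
```python
from h import *
to(.5424,.0832,.0395,-108.55)
s=r.get_state()
p,d=capture("wrist")
cv2.imwrite("pics/w6.png",p[:,:,::-1])
p,d=capture("side")
cv2.imwrite("pics/side6.png",cv2.resize(p[130:240,260:420,::-1],None,fx=5,fy=5))
```

```text
t 10.1 tcp [0.5427 0.0837 0.0405] rot [-90.0313   0.034  161.5051] z-axis yaw -108.49489174733077 F [-0.083   0.1547 -0.8701] w 0.060406076144508034
delta tx,ty,tz [0.0002 0.001  0.0005] dist 0.00114862120861168
turn rad 0.0009618204540992366
```

View pics/w6.png

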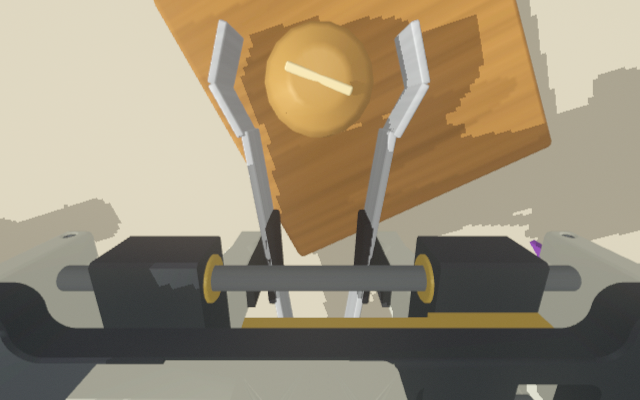

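View pics/side6.png

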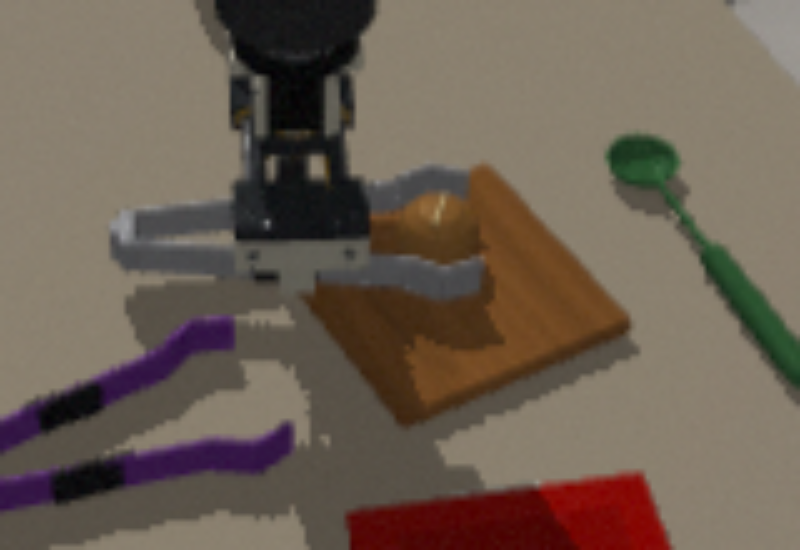

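The roll, at (318,79) in the wrist view, is centred between the scoops. I'll close the tongs on it.

>>> apply_moves --deltas '[{"tx": 0,"ty": 0.001,"tz": 0,"turn": 0,"gripper": 0.056},{"tx": 0,"ty": 0.001,"tz": 0,"turn": 0,"gripper": 0.051},{"tx": 0,"ty": 0.001,"tz": 0,"turn": 0,"gripper": 0.047},{"tx": 0,"ty": 0.001,"tz": 0,"turn": 0,"gripper": 0.044},{"tx": 0,"ty": 0.001,"tz": 0,"turn": 0,"gripper": 0.041}]' --newtons 25

```text
time_s: 10.7
tcp_pos: [0.5424, 0.0836, 0.0391]
eef_rot: [-90.0, 0.0, 161.5]
contact_force: [0.2, -0.8, -1.0]
gripper_width: 0.0429
```

>>> apply_moves --deltas '[{"tx": 0,"ty": 0,"tz": 0,"turn": 0,"gripper": 0.038},{"tx": 0,"ty": 0,"tz": 0,"turn": 0,"gripper": 0.034},{"tx": 0,"ty": 0,"tz": 0,"turn": 0,"gripper": 0.03},{"tx": 0,"ty": 0,"tz": 0,"turn": 0,"gripper": 0.03},{"tx": 0,"ty": 0,"tz": 0,"turn": 0,"gripper": 0.03}]'

```text
time_s: 11.2
tcp_pos: [0.5424, 0.0836, 0.0391]
eef_rot: [-90.0, -0.0, 161.5]
contact_force: [-0.1, 0.3, -1.5]
gripper_width: 0.0416
```

Run:
```python
from h import *
to(.5424,.0832,.0395,-108.55)
p,d=capture("wrist")
cv2.imwrite("pics/w7.png",p[:,:,::-1])
```

```text
t 11.2 tcp [0.5424 0.0836 0.0391] rot [-90.      -0.0009 161.5064] z-axis yaw -108.49357763683182 F [-0.0879  0.2989 -1.5133] w 0.04163203711352031
delta tx,ty,tz [-0.0001 -0.0004  0.0004] dist 0.0005760163997418296
turn rad 0.0009847560090404943
```

View pics/w7.png

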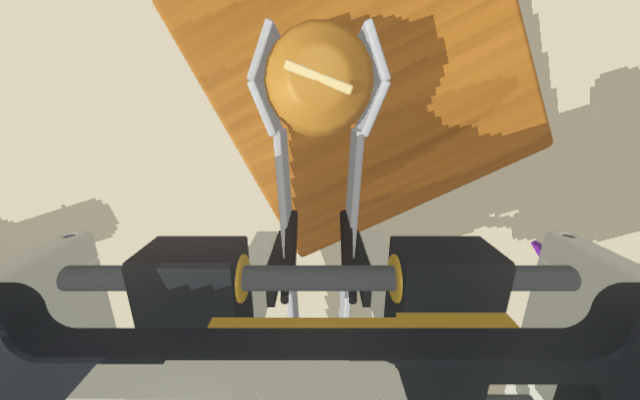

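The roll is held in both scoops at an opening of 41.6 mm. I'll lift.

>>> apply_moves --deltas '[{"tx": 0,"ty": -0.004,"tz": 0,"turn": 0,"gripper": 0.03},{"tx": 0,"ty": -0.012,"tz": 0,"turn": 0,"gripper": 0.03},{"tx": 0,"ty": -0.024,"tz": 0,"turn": 0,"gripper": 0.03},{"tx": 0,"ty": -0.038,"tz": 0,"turn": 0,"gripper": 0.03},{"tx": 0,"ty": -0.053,"tz": 0,"turn": 0,"gripper": 0.03}]'

```text
time_s: 11.75
tcp_pos: [0.5425, 0.0836, 0.0936]
eef_rot: [-90.0, 0.0, 161.5]
contact_force: [0.3, 0.2, -1.0]
gripper_width: 0.0419
```

>>> apply_moves --deltas '[{"tx": 0,"ty": -0.018,"tz": 0,"turn": 0,"gripper": 0.03},{"tx": 0,"ty": -0.036,"tz": 0,"turn": 0,"gripper": 0.03},{"tx": 0,"ty": -0.054,"tz": 0,"turn": 0,"gripper": 0.03},{"tx": 0,"ty": -0.07,"tz": 0,"turn": 0,"gripper": 0.03},{"tx": 0,"ty": -0.083,"tz": 0,"turn": 0,"gripper": 0.03}]'

```text
time_s: 12.25
tcp_pos: [0.5427, 0.0836, 0.1773]
eef_rot: [-90.1, 0.1, 161.5]
contact_force: [0.1, -1.0, -0.9]
gripper_width: 0.0419
```

>>> apply_moves --deltas '[{"tx": 0,"ty": -0.007,"tz": 0,"turn": 0,"gripper": 0.03},{"tx": 0,"ty": -0.01,"tz": 0,"turn": 0,"gripper": 0.03},{"tx": 0,"ty": -0.01,"tz": 0,"turn": 0,"gripper": 0.03},{"tx": 0,"ty": -0.01,"tz": 0,"turn": 0,"gripper": 0.03},{"tx": 0,"ty": -0.01,"tz": 0,"turn": 0,"gripper": 0.03}]'

```text
time_s: 12.75
tcp_pos: [0.5421, 0.0834, 0.1843]
eef_rot: [-89.9, -0.1, 161.5]
contact_force: [-0.3, 0.6, -2.4]
gripper_width: 0.0419
```

Run:
```python
from h import *
to(.5424,.0832,.185,-108.55)
p,d=capture("wrist");cv2.imwrite("pics/w8.png",p[:,:,::-1])
s=r.get_state();W=world("wrist",d,Ro.from_euler('xyz',s["eef_rot"],degrees=True).as_matrix(),s["tcp_pos"])
print("roll top",W[78,318])
p,d=capture("side");cv2.imwrite("pics/side8.png",p[:,:,::-1])
W=world("side",d)
red=(p[...,0]>90)&(p[...,1]<50)&(p[...,2]<50)&(d>0)&(W[...,2]>.06)&(W[...,2]<.25)
P=W[red];print("lid",np.percentile(P[:,2],[5,50,95,100]))
```

```text
t 12.75 tcp [0.5421 0.0834 0.1843] rot [-89.945   -0.0605 161.4992] z-axis yaw -108.50073962897739 F [-0.3013  0.5922 -2.4049] w 0.04189834006205489
delta tx,ty,tz [-0.0004 -0.0007  0.0001] dist 0.0008231769354217972
turn rad 0.0008597556650988343
roll top [0.63   0.0541 0.2006]
lid [0.0817 0.0842 0.0866 0.0891]
```

View pics/w8.png

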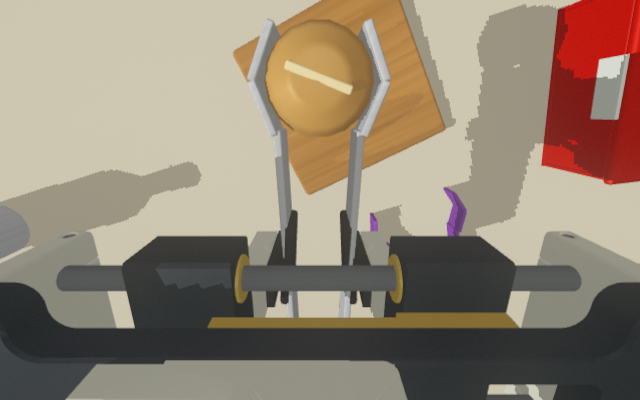

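View pics/side8.png

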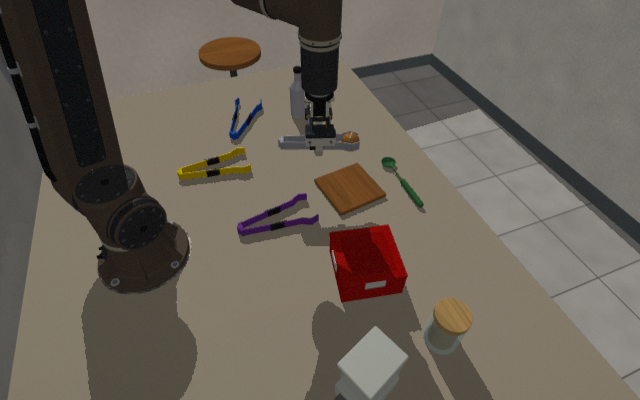

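The roll is held in the tongs, and its top at z=0.20 puts its underside about 14.5 cm above the board. The lid is shut and the bystanders are in place. I'll let it settle and hand in.

>>> apply_moves --deltas '[{"tx": 0,"ty": 0,"tz": 0,"turn": 0,"gripper": 0.03},{"tx": 0,"ty": 0,"tz": 0,"turn": 0,"gripper": 0.03},{"tx": 0,"ty": 0,"tz": 0,"turn": 0,"gripper": 0.03},{"tx": 0,"ty": 0,"tz": 0,"turn": 0,"gripper": 0.03},{"tx": 0,"ty": 0,"tz": 0,"turn": 0,"gripper": 0.03}]'

```text
time_s: 13.35
tcp_pos: [0.5424, 0.0836, 0.1851]
eef_rot: [-90.0, 0.0, 161.5]
contact_force: [0.6, 0.6, -1.3]
gripper_width: 0.0418
```

Run:
```python
from h import *
s=r.get_state();print(s["qd"],s["tcp_pos"],s["gripper_width"])
p,d=capture("wrist");W=world("wrist",d,Ro.from_euler('xyz',s["eef_rot"],degrees=True).as_matrix(),s["tcp_pos"])
print("roll top",W[78,318]);print(r.close_job())
```

```text
[-0.0151 -0.0808 -0.1227  0.1308 -0.0149  0.0994] [0.5424 0.0836 0.1851] 0.0418231688508057
roll top [0.6304 0.0543 0.2003]
the job is handed in; nothing more can be done
None
```

I shut the lid, then gripped the steel tongs, closed them on the roll and lifted it. I handed the job in at about 13.4 s with the roll still held.

- **Lid:** I pressed it to its stop at about 9 N. Depth images put its top face level at z = 0.084 m, which matches the 83.5 mm shut height. It was still shut after the lift.
- **Roll:** The tongs closed on it at an opening of 42 mm, as expected. Its top was at z = 0.200 m, so its underside was about 14.5 cm above the board. Two readings about half a second apart agreed, and the arm was at rest. The gripper did not touch the roll.
- **Other items:** The other items visible in the last side picture were in place. The highest wrist force in my readings was about 10 N.

No check failed or disagreed beyond the 1 to 2 mm spread of the camera calibration. I had no view of the scene after handing in.

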